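Latch the sample carrier's sliding lid

TASK

The sliding lid of the grey sample carrier stands slightly ajar. Take the draw latch's loop by its tab, draw it out over the hooked keeper on the lid, lay it down behind the hook and pull it back until it catches firmly, then let go. Then press the lever over and down, past centre, until it rests firmly on the rubber buffer under it and the lid is drawn tight; press gently, do not lean on the lid, and leave the tube rack, the bucket and the mouse alone.

Things in the scene. Friction and masses are not known exactly. Their poses are not given: they have to be found in the camera images.
- case: Grey plastic sample carrier, 200 (x) x 360 (y) x 112 mm high, fixed to the bench. Origin: centre of its underside; z up. Its -y half has a fixed deck with the latch, its +y half a white sliding lid, both tops 112 mm up, with a black seal in the seam between (y about 10 mm). Latch and keeper lie on the line x = 0 and move in the carrier's y-z plane.
- rack: Bystander: loose grey tube rack, 75 x 120 x 110 mm high with yellow-capped tubes, origin at the centre of its underside.
- bucket: Bystander: loose open yellow bucket, 150 mm across, 130 mm high, origin at the centre of its underside.
- mouse: Bystander: loose black computer mouse, 100 x 58 x 28 mm, origin at the centre of its underside.
- handle: Steel handle plate of the latch lever: 24 mm wide (x), 5 mm thick, from 20 to 62 mm from the lever hinge; turns with the lever. Origin on its hinge axis; it runs along its own -y, its own +z side is the one to press. It comes down on a black rubber buffer (12 mm round, 52 mm from the hinge) whose height differs and is not measured: feel for it. More than 25 N of push bends the handle.
- lever (a joint): Lever angle, rad: 0 = level towards the carrier's -y, 1.57 = upright, more = leaning to the lid, stop at 2.7. Hinge along the carrier's x. Friction (0.1 N m) holds it where left: it does not snap shut by itself. With the loop hooked, pushing 45 mm from the hinge takes up to about 8 N, little past centre (0.34 rad); then the buffer stops it firmly, somewhere between 0 and 0.18 rad.
- loop (a joint): Angle of the loop on the lever, rad. (loop minus lever) is the loop's pitch: 0 = level, pointing at the lid (the carrier's +y); positive = far end raised. Friction (0.045 N m) holds it where left, so a loop not caught under the lip is lifted off as the lever turns. Pulling on the loop swings the lever; at the start the lever stands too far back for the bar to reach past the lip.
- lid (a joint): Lid opening along the carrier's +y, m. Slides with about 1.5 N friction. It meets the sprung seal (about 5 N/mm) at 0.005; about 0 = seal squeezed, as the closed latch leaves it. Pushed shut by hand it springs back to about 0.005.
- hinge (a point): The lever's hinge axis: x = 0, y = -30 mm, 124 mm above the carrier's underside (12 mm over the deck).
- press (a point): Point on the pressing face of the handle, 48 mm from the lever hinge.
- loop_bar (a point): Middle of the loop's crossbar. The loop is a rectangle of 6 mm round steel wire: side wires at x = +/-19 mm, 80 mm from its pivot to the crossbar's centre line. Frame: y along the loop away from the pivot, z up when level.
- tab (a point): Grip point near the top of the loop's upright finger tab: 10 mm thick (x), 16 mm along y. In the loop's frame the point is 9 mm beyond the crossbar's centre and 27 mm above it; the tab's top is at 32 mm. Pinch it across its thickness (along the carrier's x); it may turn between the fingers.
- keeper (a point): Where the crossbar's centre sits when drawn home, 8 mm above the lid's top; moves with the lid; at lid = 0 it is 64 mm in +y from the lever hinge. Keeper: steel hook 22 mm wide, 15 mm high; stem 6 mm thick, its face 3 mm to -y of this point; a lip at the top overhangs the face by 5 mm to +y, underside 11 mm above the lid. To pass it the bar's centre must be over 5 mm beyond this point.
- cover: White panel of the sliding lid with the steel keeper on it: 174 (x) x 168 (y) mm, top flush with the deck. More than 20 N of the robot on it is too much.
- pivot (a point): Pivot of the loop on the lever, 16 mm from the lever hinge on the handle's side, 15.6 degrees (0.272 rad) below the handle's line at lever = 0; it moves towards the lid as the lever opens.

How it is judged:
By the outcome, as a careful person would: the job done as asked, in the order asked, and still so for the second after the job is handed in, with the robot touching nothing.
It also fails if it takes over 51 s, if anything falls off the work surface, if the arm or the gripper's body presses on something with over 40 N, if the wrist force passes 120 N, or if a joint passes its speed limit or range.

ROBOT

A 6-joint arm with a two-finger parallel gripper is mounted at the origin on the work surface. World frame = base frame: x ahead of the robot, y to its left, z up, the work surface at z = 0. Lengths are in m, angles in degrees, forces in N, time in s.
With the tool pointing down it reaches from about 0.25 to 0.775 m from the base axis. Payload 8.9 kg.
Tool frame: the origin (TCP) lies between the finger pads; the fingertips stand 22 mm ahead of it and the grasp point (between the pads) lies 3 mm ahead of it (tcp_to_tips is the distance from the TCP to the fingertips, in m); z points along the fingers, y is the line along which they close (so a half turn about z gives the same grasp; the last joint's range is limited). The gripper opens to 85 mm and grips with 20 to 120 N. Pads are 22 mm wide; open, the fingers measure 114 mm over their backs; the gripper's body (76 mm by 85 mm) begins 54 mm behind the grasp point. The pads swing forward as they close: fully open they stand 13 mm farther back than shut.
Start: joints at [-71.236, 16.656, -8.789, 64.555, 0, 82.019], TCP at [0.236, -0.469, 0.231] pointing down, gripper open.
Joint ranges: [-144.48, 144.48], [-52.06, 99.96], [-74.48, 78.29], [-112.23, 115.85], [-86.99, 84.42], [-180, 180]. Speed limits (degrees/s): [127.2, 127.2, 159.86, 180, 180, 180].

INTERFACE

Orientations are given as [roll, pitch, yaw] about the fixed x, y, z axes, in that order (R = Rz(yaw) Ry(pitch) Rx(roll)).
In Python, from plant import * gives the robot as it stands.
- The arm moves only by the shell command python3 -m jog 'ROWS' [FORCE]. ROWS is JSON, a list of rows, each a list of 7 numbers: the opening, from -1 (shut) to 1 (fully open), then the shift along the tool's x, y, z in m, then the turn, a rotation vector about the tool's x, y, z in rad. A call has 1 to 12 rows; each row is the pose to reach, as a shift and turn from the pose commanded when the call began, along the tool's axes at that moment; what a row does not reach only later rows make up. A row lasts 1/12 s, in which the tool goes at most 41.7 mm and 7.16 degrees, less where a joint would pass 70% of its speed; a pose out of reach is approached as far as the arm can. A call with a gripper value outside its range is refused whole. The fingers move at their own pace and stop on an object; FORCE is the grip in N (left out, the last holds). Time passes only in rows, so rows that repeat a pose let the fingers close. It gives the time, the measured TCP pose, the force, the opening and the grip force at its end, in the units of the state.
- read_state(): the state, without advancing time (a new reading comes with each control period).
- camera(name): name is "scene" or "top"; returns (picture, depth): 480x640x3 uint8, blue, green, red; 480x640 float32, m along the optical axis (not along the pixel's ray), 0 where there is no reading.
- camera_info(name): a dict with "mtx" (3x3 intrinsics, pixels), "D" ([k1, k2, p1, p2, k3] as OpenCV has them; the pictures are not rectified), "T" (4x4, takes a point from camera to world coordinates). Camera axes: x right, y down, z forward; pixel columns grow to the right and rows downward; lengths in m; the calibration is good to about 2 mm. A picture is of the moment at which its call begins. camera_info takes no time and is no camera call.
- hand_in(): hands the job in; it is judged then, once.
The state is a dict: "time_s": time; "joint_pos": joint angles; "joint_velocities": joint speeds; "tau": joint torques, N m; "ee_pos": TCP position; "tcp_rot": TCP orientation; "force": force on the tool from outside, world axes, zero at the start; "ft_torque": the same for the moment, N m; "gripper_width": finger opening in m; "gripper_force": force on a finger pad.
Only numpy, scipy, OpenCV 4.12 (cv2) and the standard library are available. Lean on these libraries where they do the work, as an engineer would, in place of code of your own. Each camera call takes 0.05 s, during which the arm holds its last target. There are 200 camera calls.

## Working session

There is one attempt and no reset: what is moved stays moved. The work goes in short steps, Python scripts to look and compute and a shell command to move; the robot and the scene stay as the last step left them, time stands still between calls to the robot, and variables do not carry over. Pictures are saved under pics/ and viewed, at most 10 in all, crops included, and the job is handed in when it is done.

```bash
ls; mkdir -p pics
python3 - <<'E'
from plant import *
import cv2,numpy as np
s=read_state();print({k:s[k] for k in('time_s','ee_pos','tcp_rot','force','gripper_width')})
for n in("scene","top"):
    p,d=camera(n);cv2.imwrite(f"pics/{n}0.png",p);np.save(f"pics/{n}0.npy",d)
    i=camera_info(n);print(n,np.round(i["mtx"],1).tolist(),np.round(i["D"],3),np.round(i["T"],3).tolist())
E
```

```text
pics
{'time_s': 0.0, 'ee_pos': array([ 0.23612933, -0.4684143 ,  0.23034591]), 'tcp_rot': array([-1.79927059e+02, -1.10865234e-02,  2.67470475e+01]), 'force': array([-0.88917536, -0.16403244,  0.40497291]), 'gripper_width': 0.08541330601792217}
scene [[622.5, 0.0, 316.8], [0.0, 622.5, 238.2], [0.0, 0.0, 1.0]] [-0.077  0.     0.     0.     0.   ] [[0.207, 0.619, -0.758, 1.708], [0.978, -0.14, 0.152, -0.258], [-0.012, -0.773, -0.634, 1.123], [0.0, 0.0, 0.0, 1.0]]
top [[612.3, 0.0, 324.1], [0.0, 612.3, 241.6], [0.0, 0.0, 1.0]] [-0.214  0.     0.     0.     0.   ] [[-0.003, -0.984, 0.176, 0.175], [-1.0, 0.003, -0.002, 0.007], [0.002, -0.176, -0.984, 1.792], [0.0, 0.0, 0.0, 1.0]]
```

View pics/scene0.png

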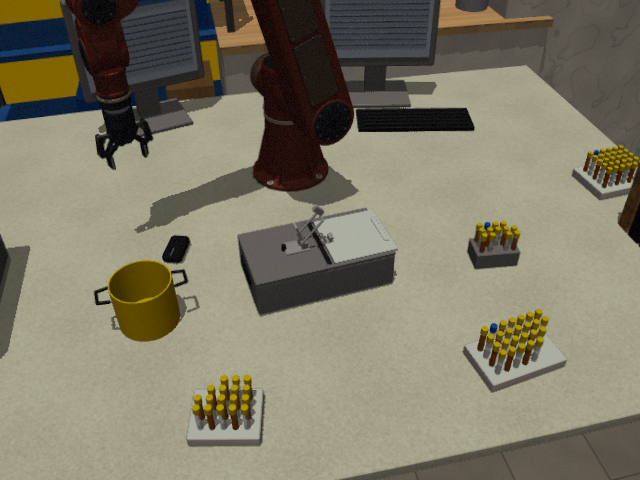

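View pics/top0.png

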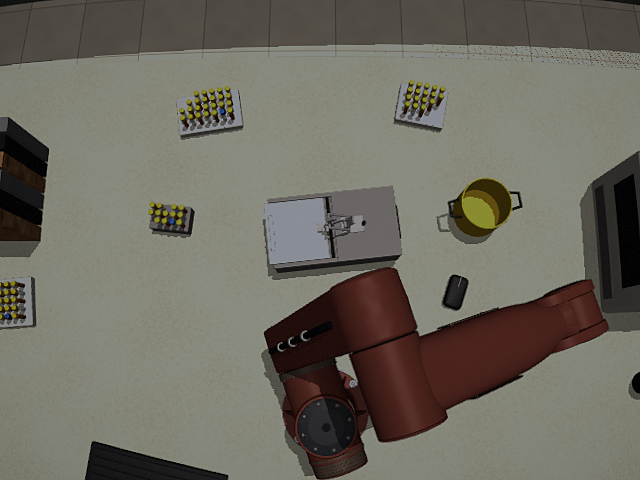

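The scene view has the carrier at about (318,258) with the latch at (308,232). The top view has it at about (333,228), lid to the left (+y), with the latch at (345,225). I'll enlarge both and fit the carrier's pose from its top.

```bash
cat > h.py <<'E'
from plant import *
import cv2,numpy as np
def ray(n,uv):
    i=camera_info(n);uv=np.array(uv,float).reshape(-1,1,2)
    q=cv2.undistortPoints(uv,np.array(i["mtx"]),np.array(i["D"])).reshape(-1,2)
    T=np.array(i["T"]);d=np.c_[q,np.ones(len(q))]@T[:3,:3].T
    return T[:3,3],d
def onz(n,uv,z):
    o,d=ray(n,uv);return o+d*((z-o[2])/d[:,2])[:,None]
def proj(n,P):
    i=camera_info(n);T=np.linalg.inv(np.array(i["T"]))
    return cv2.projectPoints(np.array(P,float).reshape(-1,1,3),cv2.Rodrigues(T[:3,:3])[0],T[:3,3],np.array(i["mtx"]),np.array(i["D"]))[0].reshape(-1,2)
def cloud(n,d):
    v,u=np.nonzero(d>0);o,r=ray(n,np.c_[u,v]);P=np.full(d.shape+(3,),np.nan)
    P[v,u]=o+r*d[v,u][:,None];return P
E
python3 - <<'E'
from h import *
for n in("scene","top"):
    d=np.load(f"pics/{n}0.npy");P=cloud(n,d)
    m=(abs(P[...,2]-.112)<.008)&(P[...,0]>.3)&(P[...,0]<.65)&(abs(P[...,1])<.35)
    m=m.astype(np.uint8);k,l,st,c=cv2.connectedComponentsWithStats(m)
    j=1+np.argmax(st[1:,4]);Q=P[l==j];r=cv2.minAreaRect(Q[:,:2].astype(np.float32));print(n,st[j],r,np.median(Q[:,2]))
    print(np.round(cv2.boxPoints(r),4).tolist())
a=cv2.imread("pics/scene0.png")[185:315,230:405];b=cv2.imread("pics/top0.png")[175:275,255:410]
a=cv2.resize(a,(700,520),interpolation=2);b=cv2.resize(b[15:85,30:150],None,fx=6,fy=6,interpolation=2)
cv2.imwrite("pics/sc.png",a);cv2.imwrite("pics/tc.png",b)
E
```

```text
scene [ 237  208  161   80 7030] ((0.5184593796730042, -0.019928783178329468), (0.20994389057159424, 0.3738711178302765), 6.184704780578613) 0.11164751692504393
[[0.39399999380111694, 0.15459999442100525], [0.4341999888420105, -0.21709999442100525], [0.6430000066757202, -0.19449999928474426], [0.6026999950408936, 0.17720000445842743]]
top [ 264  186  138   83 8172] ((0.519062340259552, -0.019492119550704956), (0.2026950567960739, 0.36981531977653503), 6.244787693023682) 0.11244375703138598
[[0.39820000529289246, 0.15330000221729279], [0.438400000333786, -0.2143000066280365], [0.6399000287055969, -0.1923000067472458], [0.5996999740600586, 0.1753000020980835]]
```

View pics/sc.png

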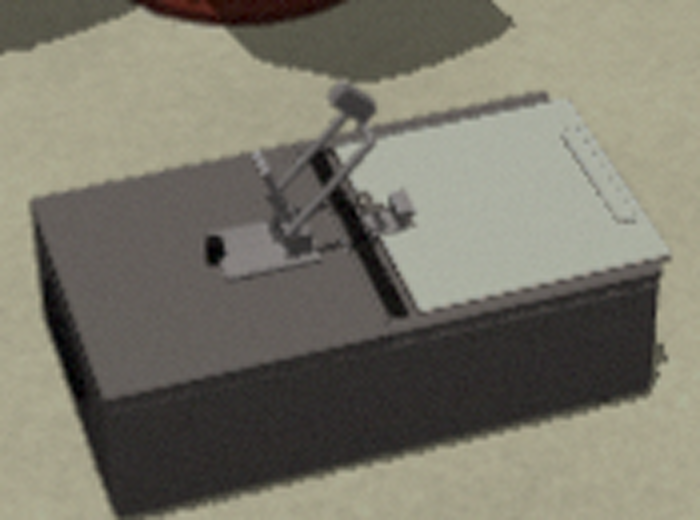

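View pics/tc.png

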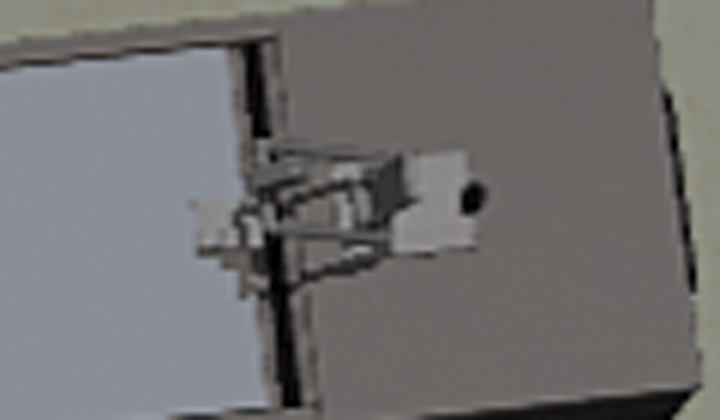

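The scene crop shows the loop pitched up about 45°, its tab at crop (352,103), and the keeper on the lid at (400,205). The lever stands nearly upright at (262,165). The top crop has the keeper at (215,225) and the buffer at (472,195). Next I'll put the latch points in the carrier frame.

```bash
cat >> h.py <<'E'
C=np.array([.5188,-.0197,0]);Y=np.radians(6.2)
R=np.array([[np.cos(Y),-np.sin(Y),0],[np.sin(Y),np.cos(Y),0],[0,0,1]])
toc=lambda P:(np.asarray(P)-C)@R
tow=lambda q:np.asarray(q)@R.T+C
def geo(th,p):  # pivot, bar, tab, press in carrier y,z (mm)
    h=np.array([-30,124.]);pv=h+16*np.array([-np.cos(th-.272),np.sin(th-.272)])
    a=np.array([np.cos(p),np.sin(p)]);n=np.array([-a[1],a[0]])
    pr=h+48*np.array([-np.cos(th),np.sin(th)])
    return pv,pv+80*a,pv+89*a+27*n,pr
E
python3 - <<'E'
from h import *
import cv2
im=np.full((500,800,3),255,np.uint8)
for n,col in(("scene",(0,0,255)),("top",(255,0,0))):
    q=toc(cloud(n,np.load(f"pics/{n}0.npy")))*1000
    m=(abs(q[...,0])<30)&(abs(q[...,1])<95)&(q[...,2]>114)&(q[...,2]<260)
    Q=q[m];print(n,len(Q))
    for x,y,z in Q: cv2.circle(im,(int(400+4*y),int(480-4*(z-110)*.85)),2 if abs(x)<10 else 1,col,-1)
    H=Q[Q[:,2]>155];print(np.round(H[np.argsort(-H[:,2])][:45]).astype(int).tolist())
    K=Q[(Q[:,1]>25)&(Q[:,2]<135)];print('K',np.round(K).astype(int).tolist())
cv2.imwrite("pics/yz.png",im)
E
```

```text
scene 657
[[2, -3, 230], [5, -7, 230], [-4, -2, 229], [-2, -5, 228], [1, -3, 227], [5, -4, 227], [2, 2, 226], [1, -1, 226], [-3, 1, 226], [4, -2, 225], [2, -6, 225], [4, 1, 225], [1, -8, 225], [4, 3, 224], [7, 2, 224], [7, -10, 223], [2, -11, 223], [3, 6, 223], [-6, 4, 223], [-6, -6, 223], [-4, -9, 222], [1, -8, 222], [-4, 6, 221], [1, -6, 221], [8, -11, 221], [-3, -12, 220], [0, -3, 220], [7, -5, 220], [0, -1, 219], [3, -1, 219], [-2, 10, 219], [0, 2, 219], [0, -11, 219], [2, -4, 219], [2, 9, 218], [4, 3, 218], [0, 7, 218], [8, 5, 217], [0, -5, 217], [2, 1, 217], [3, -6, 217], [4, -2, 217], [1, -11, 216], [7, -3, 216], [5, -7, 216]]
K [[-29, 54, 118], [-28, 62, 117], [-22, 76, 114], [-16, 88, 116], [-16, 90, 115], [-27, 42, 116], [-23, 57, 115], [-17, 77, 114], [-13, 32, 126], [-10, 34, 128], [-5, 35, 131], [-6, 38, 130], [-18, 58, 115], [-14, 68, 116], [-7, 92, 115], [-6, 30, 129], [-6, 32, 128], [-9, 36, 125], [-6, 38, 127], [-6, 40, 126], [-12, 67, 114], [-6, 84, 114], [-3, 91, 114], [-5, 29, 126], [-2, 31, 128], [-2, 34, 127], [-2, 36, 127], [-2, 39, 126], [-7, 43, 121], [-13, 5
[... 4104 characters left out ...]
9, 36, 116], [-19, 33, 116], [-15, 94, 117], [-16, 89, 116], [-16, 86, 114], [-17, 81, 117], [-17, 75, 116], [-19, 67, 118], [-20, 53, 118], [-21, 50, 120], [-20, 47, 117], [-21, 45, 117], [-22, 42, 120], [-21, 39, 116], [-21, 36, 115], [-22, 31, 114], [-22, 28, 114], [-19, 81, 116], [-21, 73, 120], [-21, 67, 117], [-21, 64, 116], [-23, 53, 121], [-23, 48, 117], [-24, 39, 117], [-24, 37, 114], [-21, 95, 119], [-21, 89, 114], [-23, 76, 114], [-24, 70, 118], [-24, 67, 117], [-25, 62, 117], [-24, 59, 114], [-25, 53, 115], [-27, 42, 116], [-28, 29, 117], [-29, 26, 118], [-25, 81, 115], [-27, 68, 117], [-28, 65, 120], [-27, 59, 115], [-29, 57, 120], [-29, 48, 115], [-28, 82, 117], [-28, 76, 115]]
```

View pics/yz.png

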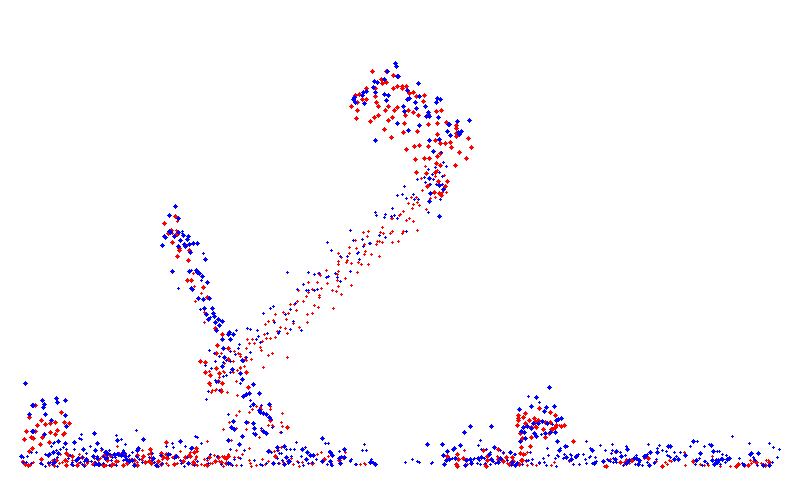

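Readings in the carrier frame: lever about 1.15 rad, loop pitch about 0.89, tab near y=-5, z=222 mm. The keeper hook spans y≈30–41, so the lid is about 5–6 mm open. I'll work out the approach.

```bash
cat >> h.py <<'E'
from scipy.spatial.transform import Rotation as Ro
def go(y,z,x=0,yaw=96.2):
    "shift (tool axes) bringing the GRASP point to carrier (x,y,z) mm, tool down"
    s=read_state();Rt=Ro.from_euler('xyz',s['tcp_rot'],degrees=True)
    D=Ro.from_euler('xyz',[180,0,yaw],degrees=True)
    t=tow(np.array([x,y,z])/1000)-D.apply([0,0,.003])
    print('shift',np.round(Rt.inv().apply(t-s['ee_pos']),4),'turn',np.round((Rt.inv()*D).as_rotvec(),3))
def stat():
    s=read_state();Rt=Ro.from_euler('xyz',s['tcp_rot'],degrees=True)
    print('t',round(s['time_s'],2),'grasp carrier mm',np.round(toc(s['ee_pos']+Rt.apply([0,0,.003]))*1000,1),'rot',np.round(s['tcp_rot'],1),'F carrier',np.round(R.T@np.array(s['force']),1),'w',round(s['gripper_width']*1000,1),'gf',s['gripper_force'])
E
python3 - <<'E'
from h import *
print(geo(1.15,.89));stat();go(-5,275);print(tow([0,-.005,.275]))
E
```

```text
(array([-40.21906155, 136.31140858]), array([ 10.13390058, 198.47714838]), array([ -5.18232836, 222.46491882]), array([-49.60739716, 167.81266913]))
t 0.1 grasp carrier mm [-329.5 -415.6  227.4] rot [-179.9   -0.    26.7] F carrier [-0.1 -0.2  0.5] w 85.4 gf 0.0
shift [ 0.4526 -0.2689 -0.0472] turn [-1.000e-03 -1.000e-03 -1.212e+00]
[ 0.51934    -0.02467075  0.275     ]
```

```bash
python3 -m jog '[[0,0.02,-0.01,-0.03,0,0,-0.05],[0,0.05,-0.03,-0.047,0,0,-0.15],[0,0.08,-0.05,-0.047,0,0,-0.25],[0,0.115,-0.07,-0.047,0,0,-0.35],[0,0.15,-0.09,-0.047,0,0,-0.45],[0,0.185,-0.11,-0.047,0,0,-0.55],[0,0.22,-0.13,-0.047,0,0,-0.65],[0,0.255,-0.15,-0.047,0,0,-0.75],[0,0.29,-0.172,-0.047,0,0,-0.85],[0,0.325,-0.193,-0.047,0,0,-0.95],[0,0.35,-0.208,-0.047,0,0,-1.05],[0,0.37,-0.22,-0.047,0,0,-1.1]]' 50; python3 -c "
from h import *
stat();go(-5,275)"
```

```text
time_s: 1.1
ee_pos: [0.4685, -0.1033, 0.2777]
tcp_rot: [-180.0, -0.0, 90.2]
force: [0.4, -0.6, 0.4]
gripper_width: 0.0427
gripper_force: 0.0
t 1.1 grasp carrier mm [-59.1 -77.7 274.7] rot [-180.    -0.    90.2] F carrier [ 0.4 -0.6  0.4] w 42.7 gf 0.0
shift [ 0.0785  0.0512 -0.0003] turn [-0.    -0.    -0.105]
```

```bash
python3 -m jog '[[0,0.03,0.02,0,0,0,-0.05],[0,0.055,0.036,0,0,0,-0.08],[0,0.0785,0.051,0,0,0,-0.105],[0,0.0785,0.051,0,0,0,-0.105],[0,0.0785,0.051,0,0,0,-0.105]]'
python3 - <<'E'
from h import *
stat();go(-5,224)
p,d=camera("scene");cv2.imwrite("pics/s1.png",cv2.resize(p[130:270,240:410],None,fx=4,fy=4,interpolation=2))
E
```

```text
time_s: 1.52
ee_pos: [0.5191, -0.0264, 0.2773]
tcp_rot: [-179.9, -0.0, 95.9]
force: [-0.6, -0.5, -0.3]
gripper_width: 0.0422
gripper_force: 0.0
t 1.52 grasp carrier mm [ -0.4  -6.7 274.3] rot [-179.9   -0.    95.9] F carrier [-0.7 -0.4 -0.3] w 42.2 gf 0.0
shift [0.0017 0.0005 0.0503] turn [-0.001 -0.    -0.005]
```

View pics/s1.png

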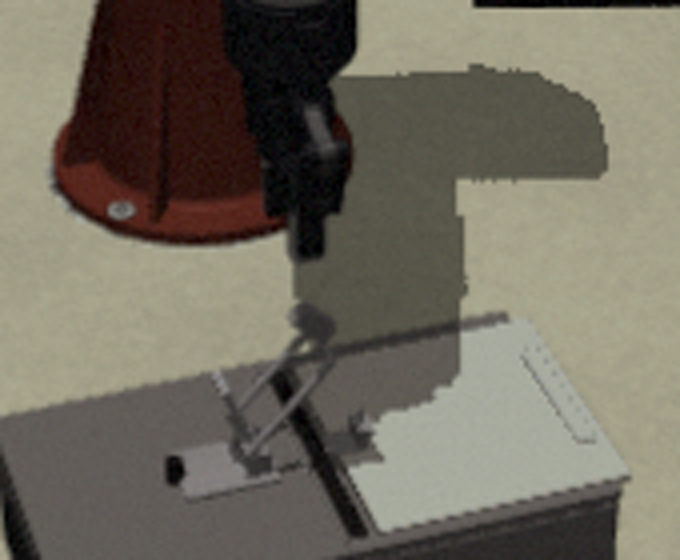

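The gripper, at (310,230) in the crop, hangs directly above the tab at (312,320), as planned. Descend and pinch.

```bash
python3 -m jog '[[0,0.0017,0.0005,0.02,0,0,-0.005],[0,0.0017,0.0005,0.04,0,0,-0.005],[0,0.0017,0.0005,0.05,0,0,-0.005],[0,0.0017,0.0005,0.05,0,0,-0.005],[-0.9,0.0017,0.0005,0.05,0,0,-0.005],[-0.9,0.0017,0.0005,0.05,0,0,-0.005],[-0.9,0.0017,0.0005,0.05,0,0,-0.005],[-0.9,0.0017,0.0005,0.05,0,0,-0.005],[-0.9,0.0017,0.0005,0.05,0,0,-0.005],[-0.9,0.0017,0.0005,0.05,0,0,-0.005]]' 50; python3 -c "
from h import *
stat()"
```

```text
time_s: 2.4
ee_pos: [0.5196, -0.0258, 0.2285]
tcp_rot: [179.9, 0.0, 96.1]
force: [-1.2, 1.0, 2.4]
gripper_width: 0.0043
gripper_force: 1.5
t 2.4 grasp carrier mm [ 2.000e-01 -6.100e+00  2.255e+02] rot [179.9   0.   96.1] F carrier [-1.1  1.2  2.4] w 4.3 gf 1.464045513421297
```

Run:
```python
from h import *
stat()
p,d=camera("scene");a=cv2.resize(p[170:260,270:350],None,fx=6,fy=6,interpolation=2)
t,d=camera("top");b=cv2.resize(t[180:260,300:380],None,fx=4,fy=4,interpolation=2)
cv2.imwrite("pics/s2.png",a)
```

```text
t 2.4 grasp carrier mm [ 2.000e-01 -6.100e+00  2.255e+02] rot [179.9   0.   96.1] F carrier [-1.1  1.2  2.4] w 4.3 gf 1.464045513421297
```

View pics/s2.png

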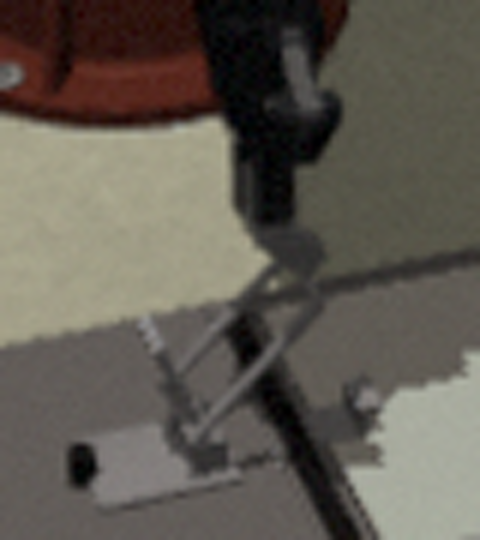

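The finger ends, near crop (268,228), sit at the tab's upper corner (290,245), so the pads seem to have missed or pushed the tab. I'll check with projections and depth.

Run:
```python
from h import *
for n,o in(("scene",(270,170)),):
    uv=proj(n,[tow(np.array(q)/1000) for q in([0,-6,206],[0,-6,225],[0,-5,222],[0,10,198])]);print(np.round((uv-o)*6))
for n in("scene","top"):
    p,d=camera(n);q=toc(cloud(n,d))*1000
    m=(abs(q[...,0])<26)&(abs(q[...,1])<60)&(q[...,2]>150)&(q[...,2]<236)
    Q=q[m];br=p[m].mean(1)
    im=np.full((500,640,3),255,np.uint8)
    for b in range(150,240,5):
        s=(Q[:,2]>=b)&(Q[:,2]<b+5)&(Q[:,1]>-35)
        if s.sum():print(n,b,s.sum(),'x',np.round([Q[s,0].min(),Q[s,0].max()]),'y',np.round(np.percentile(Q[s,1],[5,50,95])),'br',np.round(np.percentile(br[s],[10,50,90])))
stat()
```

```text
[[263. 263.]
 [263. 225.]
 [265. 231.]
 [301. 271.]]
scene 150 11 x [-22.  21.] y [-34. -31. -28.] br [ 73.  81. 103.]
scene 155 12 x [-23.  22.] y [-33. -28. -23.] br [ 76. 100. 106.]
scene 160 13 x [-23.  23.] y [-27. -23. -18.] br [ 66.  96. 106.]
scene 165 11 x [-21.  21.] y [-21. -18. -14.] br [ 51.  90. 100.]
scene 170 15 x [-20.  22.] y [-18. -14.  -9.] br [55. 66. 96.]
scene 175 18 x [-23.  24.] y [-11.  -7.  -1.] br [ 55.  82. 102.]
scene 180 13 x [-22.  21.] y [-6. -3.  2.] br [57. 69. 79.]
scene 185 8 x [-22.  19.] y [1. 2. 6.] br [55. 62. 94.]
scene 190 14 x [-20.  23.] y [ 2.  7. 12.] br [53. 60. 67.]
scene 195 12 x [ 1. 21.] y [ 7.  9. 12.] br [57. 62. 65.]
scene 200 4 x [1. 5.] y [ 7. 11. 16.] br [49. 50. 52.]
scene 205 14 x [-1.  6.] y [ 1.  9. 16.] br [46. 48. 50.]
scene 210 16 x [-5.  7.] y [-5.  7. 17.] br [48. 52. 66.]
scene 215 15 x [-6.  6.] y [-9.  1. 12.] br [46. 49. 96.]
scene 220 13 x [-4.  7.] y [-8.  3.  9.] br [48. 54. 61.]
scene 225 5 x [4. 9.] y [-9. -3.  2.] br [43. 49. 52.]
scene 230 8 x [ 7. 12.] y [-17. -13.  -2.] br [35. 58. 97.]
scene 235 2 x [-4.  7.] y [-17. -15. -13.] br [41. 52. 63.]
t 2.6 grasp carrier mm [ 1.000e-01 -6.000e+00  2.252e+02] rot [180.   -0.   96.1] F carrier [-1.   2.   3.5] w 4.6 gf 2.1919488441199064
```

Run:
```python
from h import *
p,d=camera("scene");q=toc(cloud("scene",d))*1000
m=(abs(q[...,0])<70)&(abs(q[...,1])<60)&(q[...,2]>195)&(q[...,2]<310)
V,U=np.nonzero(m)
for v in range(V.min(),V.max()+1):
    s=V==v;Q=q[m][s]
    if v>180: print(v,' '.join(f"{u}:{int(a[0])},{int(a[1])},{int(a[2])}/{int(p[v,u].mean())}" for u,a in zip(U[s],Q) if 1)[:420])
stat()
```

```text
181 304:-33,-18,284/37 305:-12,-22,298/10 306:-3,-22,303/12 307:0,-21,306/11
182 304:-38,-17,277/40 305:-8,-23,297/14 306:-8,-21,297/11 307:5,-22,306/2 322:15,10,305/45
183 304:-33,-19,278/36 305:-29,-17,280/16 306:-7,-21,295/8 307:4,-22,303/7 308:10,-22,306/7 322:20,8,306/53
184 305:-24,-19,280/18 306:0,-23,297/7 307:1,-22,298/7 308:13,-23,306/8 309:18,-22,309/16 310:17,-19,308/12 311:13,-15,304/8 312:18,-15,308/2 315:22,-8,308/9 322:15,10,300/68
185 305:-32,-16,272/29 306:-20,-18,280/2 307:7,-23,300/12 308:17,-24,306/16 309:17,-21,305/5 310:16,-19,304/13 311:13,-15,301/0 312:19,-15,306/12 313:22,-13,307/16 314:22,-11,306/15 315:20,-8,304/7 316:21,-6,305/17
186 307:4,-22,294/13 308:14,-23,301/6 309:15,-21,301/16 310:21,-20,305/13 311:11,-15,298/9 312:12,-13,298/8 313:14,-11,298/10 314:18,-10,301/30 315:12,-5,296/24 316:15,-4,297/36
187 307:-8,-19,282/8 308:12,-23,297/10 309:13,-21,297/9 310:15,-19,298/6 311:21,-18,302/15 312:17,-14,298/4 313:10,-10,293/10
188 307:-15,-17,274/20 308:12,-23,294/10 309:12,-20,294/8 310:16,-19,296/14 311:17,-17,296/0 312:16,-14,294/12 313:16,-12,294/14

[... 4673 characters left out ...]
,211/50 317:4,0,213/45 318:0,4,209/48 319:4,5,211/50 320:6,7,213/46 321:4,10,210/47 322:4,13,210/47 323:2,16,207/48
213 316:3,-1,209/52 317:4,0,210/47 318:4,3,209/49 319:-1,7,203/48 320:2,9,206/45 321:0,12,203/45 322:2,14,205/46 323:0,17,202/49
214 318:3,3,205/53 319:5,5,206/49 320:-2,10,199/50 321:6,10,205/49 322:7,12,206/49
215 319:2,6,201/60 320:5,7,202/51 321:4,10,201/52
216 320:3,8,198/54 321:2,11,196/55
217 320:3,8,195/55 321:5,10,195/66 322:8,11,198/63
218 322:11,10,197/66
219 322:15,9,197/59 323:14,12,195/69
220 323:18,11,195/66
221 321:19,5,195/64
t 2.65 grasp carrier mm [ 1.000e-01 -6.000e+00  2.252e+02] rot [180.   -0.   96.1] F carrier [-0.   1.5  5.6] w 4.3 gf 2.3388886358588934
```

Run:
```python
import plant
print([a for a in dir(plant) if a[0]!='_'])
for a in dir(plant):
    if 'tip' in a.lower() or 'tcp' in a.lower(): print(a,getattr(plant,a))
s=plant.read_state();print(s)
```

```text
['IKError', 'camera', 'camera_info', 'hand_in', 'read_state', 'tcp_to_tips']
tcp_to_tips 0.022
{'time_s': 2.65, 'joint_pos': array([-1.08956664e+01,  1.61896278e+01, -9.85117426e+00,  6.39252642e+01,
        2.04475580e-02,  7.30194480e+01]), 'joint_velocities': array([ 0.09938222,  0.01674736,  0.02527448, -0.17936126, -0.00970224,
       -0.02100941]), 'tau': array([-9.90864113e-01, -5.07365835e+01,  3.17349172e+01, -3.16102775e-01,
       -6.11789748e-01, -4.24344762e-03]), 'ee_pos': array([ 0.51953677, -0.02565007,  0.22819758]), 'tcp_rot': array([ 1.79961574e+02, -9.64587769e-03,  9.60848949e+01]), 'force': array([-0.17831508,  1.48579411,  5.61003027]), 'ft_torque': array([0.36889742, 0.04405117, 0.00865571]), 'gripper_force': 2.3388886358588934, 'gripper_width': 0.004282727065525446}
```

Run:
```python
from h import *
d=np.load("pics/scene0.npy");p=cv2.imread("pics/scene0.png");P=cloud("scene",d)
m=(P[...,2]>.15)&(P[...,2]<.36)&(abs(P[...,0]-.236)<.12)&(abs(P[...,1]+.469)<.12)
print(np.round(proj("scene",[[.236,-.4684,.2303]]),1))
for v in range(m.shape[0]):
    u=np.nonzero(m[v])[0]
    if len(u) and v>125: print(v,u.min(),u.max(),np.round(np.nanmean(P[v,u],0)*1000).astype(int),' '.join(f"{k}:{int(P[v,k,2]*1000)}" for k in u[::2]))
```

```text
[[130.  166.6]]
126 130 148 [ 226 -423  341] 130:359 133:344 135:348 137:343 139:337 141:336 143:334 145:336 147:331
127 131 149 [ 223 -423  337] 131:346 133:345 135:342 137:336 139:334 141:334 143:332 145:332 147:332 149:329
128 106 149 [ 230 -430  339] 106:355 129:358 131:346 133:340 135:341 137:338 141:330 143:331 145:331 147:332 149:325
129 107 150 [ 231 -435  337] 107:357 125:356 128:343 130:342 132:341 134:334 136:336 142:332 144:328 146:329 148:325 150:323
130 107 150 [ 236 -444  338] 107:356 110:359 122:356 124:345 126:342 128:340 130:339 132:336 134:337 136:333 143:315 145:323 147:318 149:323
131 107 150 [ 241 -455  339] 107:347 109:356 111:351 113:349 115:350 117:349 119:346 121:344 123:345 125:340 127:338 129:338 131:332 133:330 135:333 137:331 145:317 147:318 149:317
132 107 150 [ 241 -458  337] 107:346 109:352 111:351 113:349 115:349 117:345 119:346 121:343 123:338 125:341 127:336 129:336 131:334 133:331 135:328 144:308 147:316 149:315
133 106 151 [ 241 -457  334] 106:341 108:343 110:348 112:348 114:346 116:347 118:339 120:341 122:340 124:338 126:336 128:338 130:338 132:
[... 4053 characters left out ...]

158 102 112 [ 270 -515  285] 102:292 104:291 106:285 108:285 110:279 112:281
159 106 113 [ 263 -511  277] 106:273 108:280 110:280 112:272
160 106 113 [ 261 -512  273] 106:267 108:274 110:273 112:275
161 107 113 [ 265 -511  272] 107:270 109:272 111:274 113:268
162 107 114 [ 264 -511  268] 107:265 109:269 111:266 113:271
163 107 114 [ 262 -511  264] 107:263 109:261 111:266 113:265
164 107 114 [ 263 -512  262] 107:259 109:264 111:260 113:262
165 108 114 [ 265 -511  260] 108:256 110:262 112:259 114:257
166 109 115 [ 267 -509  257] 109:258 111:257 113:258 115:256
167 110 115 [ 262 -509  251] 110:252 112:251 114:250
168 112 115 [ 264 -507  250] 112:248 114:249
169 113 114 [ 262 -508  245] 113:245
```

The camera shows the shut fingertips near z≈231 mm, while the state implies 206. The start picture shows the same ~23 mm difference, and the empty pinch and the upward force agree with it. So I'll treat the tool as 23 mm higher than the stated offset: lift, open, and go down deeper.

```bash
sed -i 's/\[0,0,.003\]/[0,0,-.020]/' h.py
python3 -m jog '[[-0.9,0,0,-0.012,0,0,0],[0,0,0,-0.012,0,0,0],[0,0,0,-0.012,0,0,0],[0,0,0,-0.012,0,0,0]]'; python3 -c "
from h import *
stat()"
python3 -m jog '[[0,0.001,0,0.012,0,0,0],[0,0.001,0,0.024,0,0,0],[0,0.001,0,0.034,0,0,0],[0,0.001,0,0.034,0,0,0],[-0.7,0.001,0,0.034,0,0,0],[-1,0.001,0,0.034,0,0,0],[-1,0.001,0,0.034,0,0,0],[-1,0.001,0,0.034,0,0,0],[-1,0.001,0,0.034,0,0,0],[-1,0.001,0,0.034,0,0,0]]' 50; python3 -c "
from h import *
stat()"
```

```text
time_s: 2.98
ee_pos: [0.5191, -0.0259, 0.2394]
tcp_rot: [-180.0, 0.0, 96.1]
force: [-0.1, 0.2, -0.3]
gripper_width: 0.0402
gripper_force: 0.0
t 2.98 grasp carrier mm [ -0.3  -6.2 259.4] rot [-180.     0.    96.1] F carrier [-0.   0.2 -0.3] w 40.2 gf 0.0
time_s: 3.82
ee_pos: [0.5189, -0.0247, 0.2063]
tcp_rot: [-180.0, -0.0, 96.1]
force: [-4.3, 2.0, 6.4]
gripper_width: 0.0087
gripper_force: 50.7
t 3.82 grasp carrier mm [ -0.4  -5.  226.3] rot [-180.    -0.    96.1] F carrier [-4.   2.4  6.4] w 8.7 gf 50.69732844829559
```

Gripped: 50 N at 8.7 mm. Tool x is carrier +y and tool z is down, so I can plan the loop path directly in those axes.

Run:
```python
from h import *
t0=geo(1.15,.89)[2]
L=[(1.15,p) for p in(.8,.7,.6,.5,.4,.3)]+[(t,.25) for t in(1.3,1.45,1.6,1.75,1.9,2.05,2.15)]+[(2.15,p) for p in(.15,.05,-.05,-.15,-.22,-.26)]
for th,p in L:
    g=geo(th,p);print(th,p,'bar',np.round(g[1],1),'d(x,z)mm',np.round((g[2]-t0)*[1,-1],1))
```

```text
1.15 0.8 bar [ 15.5 193.7] d(x,z)mm [7.6 3.5]
1.15 0.7 bar [ 21.  187.8] d(x,z)mm [15.6  8.2]
1.15 0.6 bar [ 25.8 181.5] d(x,z)mm [23.2 13.6]
1.15 0.5 bar [ 30.  174.7] d(x,z)mm [30.1 19.8]
1.15 0.4 bar [ 33.5 167.5] d(x,z)mm [36.4 26.6]
1.15 0.3 bar [ 36.2 160. ] d(x,z)mm [42.  34.1]
1.3 0.25 bar [ 39.2 157.5] d(x,z)mm [46.5 36.6]
1.45 0.25 bar [ 41.4 158.6] d(x,z)mm [48.6 35.5]
1.6 0.25 bar [ 43.7 159.3] d(x,z)mm [50.9 34.8]
1.75 0.25 bar [ 46.  159.7] d(x,z)mm [53.3 34.4]
1.9 0.25 bar [ 48.4 159.8] d(x,z)mm [55.7 34.3]
2.05 0.25 bar [ 50.8 159.5] d(x,z)mm [58.  34.6]
2.15 0.25 bar [ 52.4 159. ] d(x,z)mm [59.6 35. ]
2.15 0.15 bar [ 53.9 151.2] d(x,z)mm [64.  43.2]
2.15 0.05 bar [ 54.7 143.2] d(x,z)mm [67.6 51.8]
2.15 -0.05 bar [ 54.7 135.3] d(x,z)mm [70.3 60.7]
2.15 -0.15 bar [ 53.9 127.3] d(x,z)mm [72.1 69.8]
2.15 -0.22 bar [ 52.9 121.8] d(x,z)mm [72.8 76.3]
2.15 -0.26 bar [ 52.1 118.7] d(x,z)mm [73. 80.]
```

```bash
python3 -m jog '[[-1,0.004,0,0.0015,0,0,0],[-1,0.0076,0,0.0035,0,0,0],[-1,0.0116,0,0.0058,0,0,0],[-1,0.0156,0,0.0082,0,0,0],[-1,0.0195,0,0.011,0,0,0],[-1,0.0232,0,0.0136,0,0,0],[-1,0.0267,0,0.0167,0,0,0],[-1,0.0301,0,0.0198,0,0,0],[-1,0.0333,0,0.0232,0,0,0],[-1,0.0364,0,0.0266,0,0,0],[-1,0.042,0,0.0341,0,0,0],[-1,0.042,0,0.0341,0,0,0]]'
cat > lk.py <<'E'
from h import *
stat()
p,d=camera("scene");q=toc(cloud("scene",d))*1000
m=(abs(q[...,0])<24)&(q[...,1]>-70)&(q[...,1]<75)&(q[...,2]>128)
W=q[m];
# side wires (|x| 15..23, between pivot and bar) and handle plate (|x|<14, y<5)
w=W[(abs(abs(W[:,0])-19)<5)&(W[:,1]<60)&(W[:,2]<175)];
for b in range(-50,65,8):
    s=(w[:,1]>=b)&(w[:,1]<b+8)
    if s.sum()>1:print('wire y',b+4,'z',np.round(np.median(w[s,2]),1),s.sum(),end='; ')
h=W[(abs(W[:,0])<13)&(W[:,1]<8)]
print()
for b in range(132,192,8):
    s=(h[:,2]>=b)&(h[:,2]<b+8)
    if s.sum()>1:print('handle z',b+4,'y',np.round(np.median(h[s,1]),1),s.sum(),end='; ')
print()
E
python3 lk.py
```

```text
time_s: 4.82
ee_pos: [0.514, 0.017, 0.1711]
tcp_rot: [-179.9, 0.1, 96.1]
force: [-3.5, -1.8, 3.7]
gripper_width: 0.0087
gripper_force: 52.0
t 4.82 grasp carrier mm [ -0.7  37.  191.1] rot [-1.799e+02  1.000e-01  9.610e+01] F carrier [-3.6 -1.4  3.7] w 8.7 gf 52.038193345069885
wire y -46 z 138.5 13; wire y -38 z 141.2 10; wire y -30 z 141.0 16; wire y -22 z 143.0 13; wire y -14 z 146.6 16; wire y -6 z 148.5 14; wire y 2 z 150.7 16; wire y 10 z 152.6 14; wire y 18 z 154.6 14; wire y 26 z 157.4 16; wire y 34 z 158.1 6; 
handle z 136 y -44.7 15; handle z 144 y -43.7 14; handle z 152 y -45.9 4; handle z 160 y -49.1 3; handle z 168 y -51.3 3; handle z 176 y -55.7 5; handle z 184 y -55.5 10;
```

```bash
python3 -m jog '[[-1,0.003,0,0.002,0,0,0],[-1,0.0045,0,0.0025,0,0,0],[-1,0.0055,0,0.002,0,0,0],[-1,0.0066,0,0.0014,0,0,0],[-1,0.0078,0,0.001,0,0,0],[-1,0.009,0,0.0007,0,0,0],[-1,0.0113,0,0.0003,0,0,0],[-1,0.0137,0,0.0002,0,0,0],[-1,0.016,0,0.0005,0,0,0],[-1,0.0176,0,0.0009,0,0,0],[-1,0.0176,0,0.0009,0,0,0]]'; python3 lk.py
```

```text
time_s: 5.78
ee_pos: [0.5128, 0.0327, 0.1709]
tcp_rot: [-179.9, 0.2, 96.0]
force: [-3.3, -8.0, -0.2]
gripper_width: 0.0089
gripper_force: 51.6
t 5.78 grasp carrier mm [ -0.3  52.8 190.9] rot [-179.9    0.2   96. ] F carrier [-4.2 -7.6 -0.2] w 8.9 gf 51.58856749534607
wire y -46 z 130.9 2; wire y -38 z 131.2 3; wire y -30 z 141.1 20; wire y -22 z 144.6 8; wire y -14 z 144.7 10; wire y -6 z 147.1 7; wire y 2 z 147.8 8; wire y 10 z 150.5 14; wire y 18 z 150.6 13; wire y 26 z 152.4 12; wire y 34 z 154.9 16; wire y 42 z 157.9 17; wire y 50 z 155.8 4; 
handle z 136 y -32.9 12; handle z 144 y -26.0 34; handle z 152 y -19.6 23; handle z 160 y -15.2 23; handle z 168 y -9.5 17; handle z 176 y -5.4 23;
```

```bash
python3 -m jog '[[-1,0.0025,0,0.004,0,0,0],[-1,0.0045,0,0.008,0,0,0],[-1,0.0065,0,0.0125,0,0,0],[-1,0.0082,0,0.017,0,0,0],[-1,0.0096,0,0.0215,0,0,0],[-1,0.011,0,0.026,0,0,0],[-1,0.012,0,0.0305,0,0,0],[-1,0.0127,0,0.035,0,0,0],[-1,0.013,0,0.038,0,0,0],[-1,0.0132,0,0.040,0,0,0],[-1,0.0132,0,0.040,0,0,0]]'; python3 lk.py
```

```text
time_s: 6.75
ee_pos: [0.5111, 0.0481, 0.1309]
tcp_rot: [-180.0, -0.1, 96.1]
force: [-4.9, 2.6, 5.3]
gripper_width: 0.0083
gripper_force: 52.9
t 6.75 grasp carrier mm [ -0.3  68.2 150.9] rot [-1.80e+02 -1.00e-01  9.61e+01] F carrier [-4.6  3.1  5.3] w 8.3 gf 52.860342264175415
wire y -38 z 129.6 3; wire y -30 z 139.3 13; wire y -22 z 138.6 10; wire y -14 z 136.6 8; wire y -6 z 133.4 10; wire y 2 z 133.6 8; wire y 10 z 131.8 10; wire y 18 z 130.4 8; wire y 26 z 129.1 3; wire y 34 z 128.9 3; wire y 42 z 128.9 2; wire y 58 z 163.3 4; 
handle z 136 y -28.9 20; handle z 144 y -24.3 31; handle z 152 y -16.9 27; handle z 160 y -9.6 26; handle z 168 y -3.1 28; handle z 176 y 0.4 5;
```

```bash
python3 -m jog '[[-1,0,0,0.0015,0,0,0],[-1,0,0,0.003,0,0,0],[-1,0,0,0.003,0,0,0]]'; sed -i 's/>128)/>121)/' lk.py; python3 lk.py
python3 - <<'E'
from h import *
p,d=camera("scene");cv2.imwrite("pics/s3.png",cv2.resize(p[180:270,280:370],None,fx=6,fy=6,interpolation=2))
o=(280,180)
for q in([19,50,118],[-19,50,118],[0,42,127],[11,42,127],[19,42,118]): print(q,np.round((proj("scene",[tow(np.array(q)/1000)])[0]-o)*6))
E
```

```text
time_s: 7.05
ee_pos: [0.5111, 0.0483, 0.128]
tcp_rot: [-180.0, -0.1, 96.1]
force: [-4.9, 4.4, 3.8]
gripper_width: 0.0088
gripper_force: 53.0
t 7.05 grasp carrier mm [ -0.3  68.4 148. ] rot [-1.80e+02 -1.00e-01  9.61e+01] F carrier [-4.4  4.9  3.8] w 8.8 gf 53.01934361457825
wire y -38 z 128.3 4; wire y -30 z 140.0 14; wire y -22 z 140.1 8; wire y -14 z 135.9 7; wire y -6 z 133.7 8; wire y 2 z 132.1 12; wire y 10 z 131.5 17; wire y 18 z 129.6 18; wire y 26 z 125.9 16; wire y 34 z 124.6 10; wire y 42 z 123.4 10; wire y 50 z 124.7 5; wire y 58 z 167.3 3; 
handle z 136 y -28.8 16; handle z 144 y -23.4 31; handle z 152 y -15.6 31; handle z 160 y -9.3 21; handle z 168 y -1.9 28; handle z 176 y 0.2 7; 
[19, 50, 118] [347. 369.]
[-19, 50, 118] [317. 316.]
[0, 42, 127] [314. 329.]
[11, 42, 127] [323. 345.]
[19, 42, 118] [329. 373.]
```

View pics/s3.png

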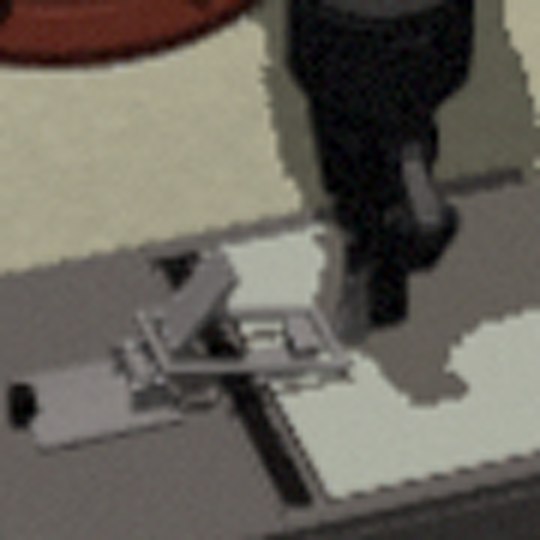

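The loop's near corner is at crop (352,370), where I predicted y≈50, z≈118. The loop frames the keeper at (305,335), and the bar is beyond the hook. Now down 1 mm more and pull back gently.

```bash
python3 -m jog '[[-1,0,0,0.001,0,0,0],[-1,-0.002,0,0.001,0,0,0],[-1,-0.004,0,0.001,0,0,0],[-1,-0.006,0,0.001,0,0,0],[-1,-0.008,0,0.001,0,0,0],[-1,-0.008,0,0.001,0,0,0]]'; python3 lk.py
```

```text
time_s: 7.65
ee_pos: [0.5118, 0.041, 0.1272]
tcp_rot: [-180.0, -0.2, 96.1]
force: [-5.6, 7.8, 4.9]
gripper_width: 0.0087
gripper_force: 53.5
t 7.65 grasp carrier mm [ -0.4  61.1 147.2] rot [-180.    -0.2   96.1] F carrier [-4.7  8.4  4.9] w 8.7 gf 53.540271520614624
wire y -46 z 127.2 4; wire y -38 z 137.4 17; wire y -30 z 139.1 8; wire y -22 z 137.7 6; wire y -14 z 134.0 12; wire y -6 z 133.3 13; wire y 2 z 130.2 8; wire y 10 z 127.9 12; wire y 18 z 126.7 9; wire y 26 z 124.3 13; wire y 34 z 123.6 10; wire y 42 z 122.2 3; wire y 50 z 163.0 10; wire y 58 z 151.0 15; 
handle z 136 y -34.0 7; handle z 144 y -35.2 24; handle z 152 y -31.7 15; handle z 160 y -29.3 15; handle z 168 y -27.8 11; handle z 176 y -25.4 20; handle z 184 y -23.0 14;
```

```bash
python3 -m jog '[[-1,-0.0015,0,0,0,0,0],[-1,-0.003,0,0,0,0,0],[-1,-0.003,0,0,0,0,0]]'; python3 -m jog '[[-1,-0.001,0,0,0,0,0],[-1,-0.002,0,0,0,0,0],[-1,-0.002,0,0,0,0,0]]'; python3 lk.py
```

```text
time_s: 7.95
ee_pos: [0.512, 0.0382, 0.1272]
tcp_rot: [-180.0, -0.2, 96.1]
force: [-4.9, 8.5, 4.9]
gripper_width: 0.0089
gripper_force: 53.5
time_s: 8.2
ee_pos: [0.5122, 0.0363, 0.1271]
tcp_rot: [-180.0, -0.2, 96.1]
force: [-5.6, 9.3, 4.2]
gripper_width: 0.0091
gripper_force: 53.4
t 8.2 grasp carrier mm [ -0.5  56.3 147.1] rot [-180.    -0.2   96.1] F carrier [-4.6  9.8  4.2] w 9.1 gf 53.380481600761414
wire y -46 z 137.9 9; wire y -38 z 137.8 15; wire y -30 z 137.5 8; wire y -22 z 135.0 17; wire y -14 z 133.6 17; wire y -6 z 130.9 12; wire y 2 z 129.5 16; wire y 10 z 126.6 17; wire y 18 z 126.2 13; wire y 26 z 123.6 15; wire y 34 z 122.3 6; wire y 42 z 170.4 5; wire y 50 z 148.1 16; wire y 58 z 147.2 15; 
handle z 136 y -36.3 7; handle z 144 y -40.5 17; handle z 152 y -39.3 8; handle z 160 y -41.0 10; handle z 168 y -41.1 8; handle z 176 y -41.9 9; handle z 184 y -41.3 14;
```

```bash
python3 -m jog '[[-1,-0.001,0,0,0,0,0],[-1,-0.001,0,0,0,0,0]]'; python3 -m jog '[[-1,-0.001,0,0,0,0,0],[-1,-0.001,0,0,0,0,0]]';python3 -m jog '[[-1,-0.001,0,0,0,0,0],[-1,-0.001,0,0,0,0,0]]'; python3 lk.py
```

```text
time_s: 8.42
ee_pos: [0.5123, 0.0354, 0.127]
tcp_rot: [-180.0, -0.2, 96.1]
force: [-5.1, 8.7, 3.5]
gripper_width: 0.0081
gripper_force: 53.3
time_s: 8.58
ee_pos: [0.5123, 0.0345, 0.1269]
tcp_rot: [-180.0, -0.2, 96.1]
force: [-4.9, 9.8, 3.4]
gripper_width: 0.0086
gripper_force: 53.2
time_s: 8.75
ee_pos: [0.5124, 0.0336, 0.1269]
tcp_rot: [-180.0, -0.3, 96.1]
force: [-5.8, 10.0, 2.1]
gripper_width: 0.0085
gripper_force: 53.0
t 8.75 grasp carrier mm [ -0.6  53.6 146.9] rot [-180.    -0.3   96.1] F carrier [-4.7 10.6  2.1] w 8.5 gf 53.04416298866272
wire y -46 z 138.3 13; wire y -38 z 137.3 10; wire y -30 z 136.4 12; wire y -22 z 132.3 11; wire y -14 z 131.6 11; wire y -6 z 129.0 11; wire y 2 z 127.4 11; wire y 10 z 125.3 11; wire y 18 z 123.7 13; wire y 26 z 122.7 4; wire y 34 z 121.9 4; wire y 42 z 153.5 10; wire y 50 z 147.1 20; wire y 58 z 148.9 11; 
handle z 136 y -42.2 14; handle z 144 y -44.5 13; handle z 152 y -44.0 5; handle z 160 y -46.8 8; handle z 168 y -48.1 5; handle z 176 y -50.6 9; handle z 184 y -51.7 11;
```

```bash
cat > kp.py <<'E'
from h import *
def k(d,p):
    q=toc(cloud("scene",d))*1000
    m=(abs(q[...,0])<9)&(q[...,1]>20)&(q[...,1]<50)&(q[...,2]>123)&(q[...,2]<133)
    print('keeper y pct',np.round(np.percentile(q[m][:,1],[3,25,50,75,97]),1),m.sum())
    # lid -y edge: white/dark step along carrier y at |x| 40..70
    for x0 in(35,45,55,65):
        ys=np.arange(-10,40,.25);uv=proj("scene",[tow(np.array([x0,y,112])/1000) for y in ys]).astype(np.float32)
        g=cv2.remap(cv2.cvtColor(p,6).astype(np.float32),uv[:,:1],uv[:,1:],1).ravel()
        g=np.convolve(g,np.ones(5)/5,'same');e=np.gradient(g)[6:-6];j=np.argmax(e);print(x0,'edge y',ys[6:-6][j],round(e[j],1),end='; ')
    print()
k(np.load("pics/scene0.npy"),cv2.imread("pics/scene0.png"))
p,d=camera("scene");k(d,p)
E
python3 kp.py
```

```text
keeper y pct [29.5 31.4 34.8 37.9 40.6] 25
35 edge y 17.5 5.7; 45 edge y 18.0 5.7; 55 edge y 17.5 7.4; 65 edge y 17.75 5.6; 
keeper y pct [23.  28.3 33.  38.3 44. ] 41
35 edge y 11.5 9.0; 45 edge y 11.25 10.3; 55 edge y 11.75 7.9; 65 edge y 11.25 13.1;
```

```bash
python3 - <<'E'
from h import *
p,d=camera("scene")
for im in(cv2.imread("pics/scene0.png"),p):
    G=[]
    for x0 in range(30,80,3):
        uv=proj("scene",[tow(np.array([x0,y,112])/1000) for y in range(-4,34)]).astype(np.float32)
        G.append(cv2.remap(cv2.cvtColor(im,6).astype(np.float32),uv[:,:1],uv[:,1:],1).ravel())
    print(np.round(np.mean(G,0)).astype(int).tolist())
E
python3 lk.py | head -1
```

```text
[90, 83, 71, 56, 40, 29, 23, 21, 21, 20, 20, 21, 23, 30, 43, 60, 75, 84, 87, 84, 83, 94, 117, 141, 157, 166, 170, 172, 172, 172, 173, 173, 173, 172, 172, 172, 172, 172]
[90, 83, 71, 56, 40, 28, 22, 21, 21, 21, 21, 22, 23, 26, 42, 72, 111, 142, 160, 168, 171, 172, 173, 173, 173, 173, 173, 173, 173, 173, 173, 173, 173, 173, 173, 173, 173, 173]
t 8.9 grasp carrier mm [ -0.6  53.6 146.8] rot [-179.9   -0.3   96.1] F carrier [-4.7  9.4  2.5] w 8.7 gf 53.05298566818237
```

Run:
```python
from h import *
print(toc(onz("scene",[[330,236]],.127))*1000,toc(onz("top",[[320.8,227.5],[317.5,227],[324,229]],.127))*1000)
p,d=camera("scene");
for nm,P,D in(("0",cv2.imread("pics/scene0.png"),np.load("pics/scene0.npy")),("now",p,d)):
    print(nm)
    for x0 in(-6,0,6):
        uv=proj("scene",[tow(np.array([x0,y,127])/1000) for y in range(20,60)]).astype(np.float32)
        print(x0,cv2.remap(cv2.cvtColor(P,6).astype(np.float32),uv[:,:1],uv[:,1:],1).ravel().astype(int).tolist())
cv2.imwrite("pics/s4.png",cv2.resize(p[200:260,295:365],None,fx=9,fy=9,interpolation=2))
stat()
```

```text
[[  2.16416491  34.88036707 127.        ]] [[ -2.87027598  31.86515535 127.        ]
 [ -0.44723437  40.80776474 127.        ]
 [ -8.07213154  23.51574334 127.        ]]
0
-6 [129, 138, 144, 150, 154, 159, 164, 169, 145, 122, 109, 116, 123, 127, 130, 132, 131, 131, 130, 131, 132, 140, 151, 161, 166, 169, 171, 171, 171, 171, 171, 171, 171, 171, 171, 171, 170, 171, 172, 173]
0 [91, 92, 93, 101, 114, 127, 113, 99, 89, 86, 86, 99, 117, 131, 131, 131, 131, 130, 129, 131, 136, 142, 152, 161, 168, 170, 172, 172, 172, 172, 172, 172, 172, 171, 172, 172, 172, 173, 173, 172]
6 [110, 119, 123, 123, 114, 105, 92, 77, 63, 72, 91, 113, 116, 121, 123, 120, 119, 120, 121, 124, 134, 146, 156, 163, 169, 171, 171, 171, 171, 172, 172, 171, 170, 170, 171, 172, 172, 172, 172, 172]
now
-6 [98, 93, 88, 85, 85, 97, 110, 122, 126, 129, 130, 130, 130, 129, 127, 126, 114, 102, 90, 82, 74, 70, 68, 66, 59, 52, 47, 50, 53, 53, 49, 45, 37, 28, 20, 18, 16, 14, 11, 8]
0 [126, 103, 81, 79, 87, 98, 111, 123, 129, 130, 130, 131, 131, 130, 124, 118, 112, 103, 94, 85, 77, 70, 63, 57, 52, 52, 53, 51, 48, 45, 38, 29, 21, 17, 15, 14, 15, 14, 12, 11]
6 [95, 80, 67, 59, 83, 106, 122, 127, 132, 131, 128, 126, 124, 123, 116, 100, 85, 78, 72, 67, 66, 65, 62, 59, 57, 56, 56, 54, 52, 49, 46, 42, 37, 38, 41, 46, 45, 45, 43, 42]
t 9.0 grasp carrier mm [ -0.6  53.6 146.8] rot [-179.9   -0.3   96.1] F carrier [-4.3  9.5  3.5] w 8.8 gf 53.05247604846954
```

View pics/s4.png

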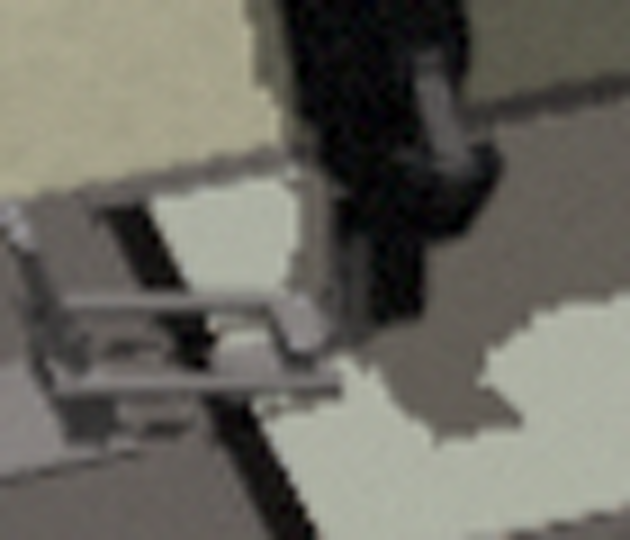

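The lid edge has moved 6 mm back with the bar, so the bar has hooked the keeper. The open lid lengthened the outline I fitted, so my carrier origin was about 4.5 mm too far in +y. With that corrected, the lid is now about 5 mm open, at the seal. I'll pull a little more until the force rises.

```bash
echo 'C=C+R@np.array([0,-.0045,0])' >> h.py
python3 -m jog '[[-1,-0.0007,0,0,0,0,0],[-1,-0.0007,0,0,0,0,0]]';python3 -m jog '[[-1,-0.0007,0,0,0,0,0],[-1,-0.0007,0,0,0,0,0]]'; python3 lk.py; python3 kp.py
```

```text
time_s: 9.17
ee_pos: [0.5124, 0.0331, 0.1268]
tcp_rot: [-179.9, -0.3, 96.1]
force: [-5.8, 9.2, 2.8]
gripper_width: 0.0084
gripper_force: 53.0
time_s: 9.33
ee_pos: [0.5125, 0.0326, 0.1268]
tcp_rot: [-179.9, -0.3, 96.2]
force: [-4.5, 11.2, 2.4]
gripper_width: 0.0085
gripper_force: 53.0
t 9.33 grasp carrier mm [ -0.6  57.1 146.8] rot [-179.9   -0.3   96.2] F carrier [-3.2 11.7  2.4] w 8.5 gf 52.989107966423035
wire y -46 z 138.7 6; wire y -38 z 138.4 12; wire y -30 z 134.0 12; wire y -22 z 132.4 19; wire y -14 z 132.3 16; wire y -6 z 130.1 16; wire y 2 z 128.5 13; wire y 10 z 127.0 9; wire y 18 z 124.5 10; wire y 26 z 122.4 7; wire y 34 z 122.0 3; wire y 42 z 168.7 2; wire y 50 z 147.1 12; wire y 58 z 145.7 14; 
handle z 136 y -37.8 16; handle z 144 y -39.4 12; handle z 152 y -40.9 5; handle z 160 y -43.6 5; handle z 168 y -47.0 5; handle z 176 y -50.9 5; handle z 184 y -51.1 11; 
keeper y pct [34.  35.9 39.3 42.4 45.1] 25
35 edge y 22.0 5.7; 45 edge y 22.5 5.7; 55 edge y 22.0 7.4; 65 edge y 22.25 5.6; 
keeper y pct [27.9 32.1 37.1 41.9 46.1] 32
35 edge y 15.25 9.3; 45 edge y 15.25 12.3; 55 edge y 15.25 9.4; 65 edge y 15.75 9.9;
```

```bash
python3 -m jog '[[-1,-0.0007,0,0,0,0,0],[-1,-0.001,0,0,0,0,0],[-1,-0.001,0,0,0,0,0]]';python3 -m jog '[[-1,-0.0007,0,0,0,0,0],[-1,-0.001,0,0,0,0,0],[-1,-0.001,0,0,0,0,0]]'; python3 lk.py; python3 kp.py|tail -1
```

```text
time_s: 9.68
ee_pos: [0.5125, 0.0322, 0.1268]
tcp_rot: [-179.9, -0.4, 96.2]
force: [-4.7, 14.6, 1.7]
gripper_width: 0.0092
gripper_force: 53.1
time_s: 9.93
ee_pos: [0.5125, 0.0317, 0.1268]
tcp_rot: [-179.9, -0.4, 96.2]
force: [-5.6, 16.1, 2.5]
gripper_width: 0.009
gripper_force: 53.1
t 9.93 grasp carrier mm [ -0.7  56.1 146.8] rot [-179.9   -0.4   96.2] F carrier [-3.9 16.7  2.5] w 9.0 gf 53.148667216300964
wire y -46 z 137.0 8; wire y -38 z 135.9 11; wire y -30 z 133.8 16; wire y -22 z 132.5 18; wire y -14 z 131.5 15; wire y -6 z 129.2 18; wire y 2 z 126.6 16; wire y 10 z 125.2 15; wire y 18 z 124.6 11; wire y 26 z 122.5 8; wire y 34 z 122.8 3; wire y 42 z 173.3 4; wire y 50 z 142.3 12; wire y 58 z 148.5 11; 
handle z 136 y -37.8 14; handle z 144 y -41.2 10; handle z 152 y -41.9 5; handle z 160 y -45.8 9; handle z 168 y -51.3 4; handle z 176 y -54.6 13; handle z 184 y -55.8 8; 
35 edge y 14.5 7.6; 45 edge y 15.25 9.1; 55 edge y 14.0 10.5; 65 edge y 14.25 11.4;
```

Pull-back force has risen to 17 N against the seal, so the loop is firmly caught. Let go and lift clear.

```bash
python3 -m jog '[[-0.5,0,0,0,0,0,0],[0,0,0,0,0,0,0],[0,0,0,0,0,0,0],[0,0,0,0,0,0,0],[0,0,0,-0.015,0,0,0],[0,0,0,-0.035,0,0,0],[0,0,0,-0.06,0,0,0],[-0.5,-0.02,0,-0.07,0,0,0],[-1,-0.04,0,-0.07,0,0,0],[-1,-0.065,0,-0.07,0,0,0],[-1,-0.065,0,-0.07,0,0,0],[-1,-0.065,0,-0.07,0,0,0]]'; python3 lk.py; python3 kp.py
python3 - <<'E'
from h import *
p,d=camera("scene");cv2.imwrite("pics/s5.png",cv2.resize(p[190:265,285:375],None,fx=7,fy=7,interpolation=2))
s=read_state();Rt=Ro.from_euler('xyz',s['tcp_rot'],degrees=True);c=toc(s['ee_pos']+Rt.apply([0,0,-.02]))*1000+[0,-12.5,-19];print('corner',c)
for th in[1.3,1.15,1,.85,.7,.6,.5,.4,.34,.3,.25,.2,.15,.1,.05,0]:
    k=np.array([-30-48*np.cos(th)+2.5*np.sin(th),124+48*np.sin(th)+2.5*np.cos(th)]);print(th,np.round(k,1),'shift',np.round((k-c[1:])*[1,-1],1))
E
```

```text
time_s: 11.03
ee_pos: [0.5207, -0.0375, 0.197]
tcp_rot: [180.0, 0.0, 95.9]
force: [-0.0, 0.4, -0.5]
gripper_width: 0.0003
gripper_force: 0.0
t 11.03 grasp carrier mm [ -0.  -13.4 217. ] rot [180.    0.   95.9] F carrier [ 0.   0.4 -0.5] w 0.3 gf 0.0
wire y -46 z 140.2 10; wire y -38 z 138.7 10; wire y -30 z 134.3 14; wire y -22 z 133.5 19; wire y -14 z 131.2 16; wire y -6 z 129.2 17; wire y 2 z 128.3 18; wire y 10 z 127.6 12; wire y 18 z 123.0 11; wire y 26 z 122.5 8; wire y 34 z 123.1 4; 
handle z 136 y -37.0 14; handle z 144 y -42.1 9; handle z 152 y -42.1 5; handle z 160 y -45.4 5; handle z 168 y -49.0 10; handle z 176 y -54.8 11; handle z 184 y -56.6 8; 
keeper y pct [34.  35.9 39.3 42.4 45.1] 25
35 edge y 22.0 5.7; 45 edge y 22.5 5.7; 55 edge y 22.0 7.4; 65 edge y 22.25 5.6; 
keeper y pct [26.9 30.6 36.5 41.8 48.4] 37
35 edge y 14.5 7.9; 45 edge y 15.25 10.2; 55 edge y 14.0 10.4; 65 edge y 14.25 10.4; 
corner [ -0.22257676 -24.24038532 197.82243245]
1.3 [-40.4 170.9] shift [-16.2  26.9]
1.15 [-47.3 168.8] shift [-23.1  29. ]
1 [-53.8 165.7] shift [-29.6  32.1]
0.85 [-59.8 161.7] shift [-35.6  36.1]
0.7 [-65.1 156.8] shift [-40.9  41. ]
0.6 [-68.2 153.2] shift [-44.   44.7]
0.5 [-70.9 149.2] shift [-46.7  48.6]
0.4 [-73.2 145. ] shift [-49.   52.8]
0.34 [-74.4 142.4] shift [-50.2  55.5]
0.3 [-75.1 140.6] shift [-50.9  57.2]
0.25 [-75.9 138.3] shift [-51.6  59.5]
0.2 [-76.5 136. ] shift [-52.3  61.8]
0.15 [-77.1 133.6] shift [-52.8  64.2]
0.1 [-77.5 131.3] shift [-53.3  66.5]
0.05 [-77.8 128.9] shift [-53.6  68.9]
0 [-78.  126.5] shift [-53.8  71.3]
```

View pics/s5.png

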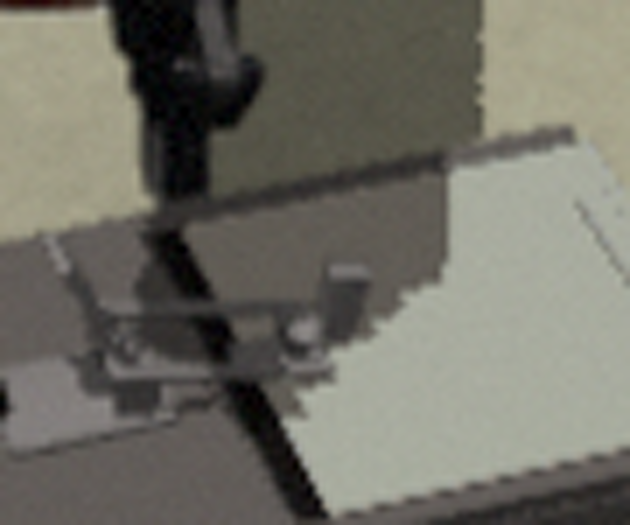

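The loop lies on the lid with its tab upright at (345,300), and the bar is hooked behind the keeper at (300,335). The lever is at about 1.15 rad. Now press the lever over with the shut fingers.

```bash
python3 -m jog '[[-1,-0.006,0,0.014,0,0,0],[-1,-0.01,0,0.027,0,0,0],[-1,-0.0162,0,0.0269,0,0,0],[-1,-0.0231,0,0.029,0,0,0],[-1,-0.0265,0,0.0305,0,0,0],[-1,-0.0296,0,0.0321,0,0,0],[-1,-0.0296,0,0.0321,0,0,0]]'; python3 -m jog '[[-1,-0.003,0,0.002,0,0,0],[-1,-0.006,0,0.004,0,0,0],[-1,-0.0087,0,0.0064,0,0,0],[-1,-0.0113,0,0.0089,0,0,0],[-1,-0.0113,0,0.0089,0,0,0]]'; python3 lk.py;python3 kp.py|tail -1
```

```text
time_s: 11.77
ee_pos: [0.5239, -0.0662, 0.1653]
tcp_rot: [180.0, 0.0, 96.1]
force: [-0.6, 0.7, 2.6]
gripper_width: 0.0001
gripper_force: 0.8
time_s: 12.18
ee_pos: [0.5253, -0.0777, 0.1563]
tcp_rot: [179.9, 0.1, 96.1]
force: [0.2, 0.4, 0.2]
gripper_width: 0.0
gripper_force: 0.1
t 12.18 grasp carrier mm [  0.2 -53.8 176.3] rot [1.799e+02 1.000e-01 9.610e+01] F carrier [0.2 0.4 0.2] w 0.0 gf 0.09759551794559229
wire y -46 z 134.7 8; wire y -38 z 130.8 14; wire y -30 z 128.5 16; wire y -22 z 129.0 13; wire y -14 z 127.3 12; wire y -6 z 126.8 14; wire y 2 z 124.6 11; wire y 10 z 123.6 8; wire y 18 z 123.4 5; wire y 26 z 123.1 7; wire y 34 z 121.6 3; 
handle z 136 y -42.3 17; handle z 144 y -50.1 19; handle z 152 y -59.6 12; handle z 160 y -64.1 25; handle z 168 y -57.8 20; handle z 176 y -59.4 21; handle z 184 y -59.1 17; handle z 192 y -65.2 6; 
35 edge y 11.25 8.5; 45 edge y 12.25 8.0; 55 edge y 12.25 10.6; 65 edge y 11.75 9.1;
```

```bash
python3 -m jog '[[-1,-0.0016,0,0.0018,0,0,0],[-1,-0.0031,0,0.0037,0,0,0],[-1,-0.0045,0,0.0056,0,0,0],[-1,-0.0058,0,0.0076,0,0,0]]'; python3 -m jog '[[-1,-0.0012,0,0.002,0,0,0],[-1,-0.0023,0,0.0042,0,0,0],[-1,-0.0035,0,0.0068,0,0,0]]'; python3 -m jog '[[-1,-0.0007,0,0.0018,0,0,0],[-1,-0.0014,0,0.004,0,0,0],[-1,-0.0014,0,0.004,0,0,0]]';  python3 lk.py;python3 kp.py|tail -1
```

```text
time_s: 12.62
ee_pos: [0.5257, -0.0832, 0.1487]
tcp_rot: [180.0, 0.1, 96.1]
force: [-0.6, -1.3, 5.7]
gripper_width: 0.0002
gripper_force: 2.2
time_s: 12.87
ee_pos: [0.5262, -0.0868, 0.1418]
tcp_rot: [180.0, 0.1, 96.1]
force: [-0.6, -1.8, 3.9]
gripper_width: -0.0001
gripper_force: 1.6
time_s: 13.12
ee_pos: [0.5258, -0.0877, 0.137]
tcp_rot: [-180.0, -0.0, 96.1]
force: [-0.4, 0.1, 1.5]
gripper_width: -0.0001
gripper_force: 0.3
t 13.12 grasp carrier mm [ -0.4 -63.9 157. ] rot [-180.    -0.    96.1] F carrier [-0.4  0.1  1.5] w -0.1 gf 0.2958467253483832
wire y -46 z 126.6 9; wire y -38 z 127.5 15; wire y -30 z 127.0 10; wire y -22 z 124.3 12; wire y -14 z 124.4 13; wire y -6 z 122.9 13; wire y 2 z 123.9 4; wire y 10 z 122.7 10; wire y 18 z 122.7 9; wire y 26 z 122.4 6; wire y 34 z 122.5 5; 
handle z 136 y -58.2 24; handle z 144 y -56.4 4; handle z 152 y -65.8 6; handle z 160 y -59.8 8; handle z 168 y -64.6 5; 
35 edge y 10.5 11.5; 45 edge y 10.5 9.4; 55 edge y 11.5 8.4; 65 edge y 10.75 9.9;
```

```bash
for i in 1; do :; done; python3 -m jog '[[-1,-0.0005,0,0.0015,0,0,0],[-1,-0.001,0,0.003,0,0,0],[-1,-0.001,0,0.003,0,0,0]]'; python3 -m jog '[[-1,-0.0003,0,0.001,0,0,0],[-1,-0.0005,0,0.002,0,0,0],[-1,-0.0005,0,0.002,0,0,0]]'; python3 -m jog '[[-1,0,0,0.001,0,0,0],[-1,0,0,0.002,0,0,0],[-1,0,0,0.002,0,0,0]]'
```

```text
time_s: 13.47
ee_pos: [0.5256, -0.0884, 0.1341]
tcp_rot: [-180.0, -0.0, 96.1]
force: [-0.4, 1.4, 1.1]
gripper_width: -0.0003
gripper_force: 0.2
time_s: 13.72
ee_pos: [0.5259, -0.0891, 0.1323]
tcp_rot: [-180.0, -0.0, 96.1]
force: [-0.4, -0.3, 0.4]
gripper_width: -0.0
gripper_force: 0.2
time_s: 13.97
ee_pos: [0.5262, -0.0893, 0.1314]
tcp_rot: [180.0, 0.0, 96.1]
force: [-3.8, 1.0, 11.3]
gripper_width: -0.0
gripper_force: 5.5
```

```bash
python3 -m jog '[[-1,0,0,0.0003,0,0,0],[-1,0,0,0.0005,0,0,0],[-1,0,0,0.0005,0,0,0]]'; python3 lk.py; python3 kp.py|tail -1
```

```text
time_s: 14.22
ee_pos: [0.5262, -0.0893, 0.1312]
tcp_rot: [180.0, 0.0, 96.1]
force: [-5.6, 1.8, 15.8]
gripper_width: 0.0002
gripper_force: 7.8
t 14.22 grasp carrier mm [ -0.2 -65.4 151.2] rot [180.    0.   96.1] F carrier [-5.4  2.4 15.8] w 0.2 gf 7.828414086252451
wire y -46 z 124.0 8; wire y -38 z 124.4 9; wire y -30 z 125.5 12; wire y -22 z 125.3 9; wire y -14 z 122.8 8; wire y -6 z 122.8 7; wire y 2 z 122.9 10; wire y 10 z 123.4 5; wire y 18 z 124.4 8; wire y 26 z 122.5 4; wire y 34 z 122.7 3; 
handle z 136 y -56.5 10; handle z 144 y -60.5 9; handle z 152 y -60.0 7; handle z 160 y -67.2 4; 
35 edge y 10.5 11.3; 45 edge y 10.75 9.9; 55 edge y 11.5 10.7; 65 edge y 11.75 11.0;
```

It's firm on the buffer at 16 N. Lift off and check that it stays shut.

```bash
python3 -m jog '[[-1,0,0,-0.005,0,0,0],[-1,0,0,-0.02,0,0,0],[-1,0,0,-0.05,0,0,0],[-1,0,0,-0.08,0,0,0],[-1,0,0,-0.11,0,0,0],[-1,0,0,-0.11,0,0,0],[-1,0,0,-0.11,0,0,0]]'
python3 - <<'E'
from h import *
import time
stat();p,d=camera("scene");q=toc(cloud("scene",d))*1000
w=q[(abs(q[...,0])<11)&(q[...,1]>-94)&(q[...,1]<-45)&(q[...,2]>119)&(q[...,2]<170)]
f=np.polyfit(w[:,1],w[:,2],1);print('handle pts',len(w),'slope rad',-np.arctan(f[0]),'z at press',np.polyval(f,-78),'z range',np.round(np.percentile(w[:,2],[3,50,97]),1))
k=q[(abs(q[...,0])<8)&(q[...,1]>44)&(q[...,1]<62)&(q[...,2]>125)&(q[...,2]<170)];print('tab',len(k),np.round(np.median(k,0)),k[:,2].max())
E
python3 kp.py|tail -2
```

```text
time_s: 14.9
ee_pos: [0.5272, -0.0896, 0.2415]
tcp_rot: [179.8, 0.1, 96.1]
force: [0.4, -0.5, 0.6]
gripper_width: -0.0001
gripper_force: 0.0
t 14.9 grasp carrier mm [  0.8 -65.9 261.5] rot [1.798e+02 1.000e-01 9.610e+01] F carrier [ 0.3 -0.6  0.6] w -0.1 gf 0.0
handle pts 116 slope rad 0.09084047722183163 z at press 130.63354468345997 z range [119.9 130.4 136.1]
tab 19 [  1.  47. 144.] 152.03831018110748
keeper y pct [24.  27.8 33.4 38.7 47.3] 39
35 edge y 10.5 11.0; 45 edge y 10.75 9.5; 55 edge y 11.5 10.8; 65 edge y 11.75 10.9;
```

The handle lies at about 0.1 rad, resting on the buffer. The loop is still hooked with its tab up, and the lid edge is 11 mm in from where it started, so the lid is drawn tight. The robot is clear, so I'll hand in.

```bash
python3 -c "
from plant import *
print(hand_in())"
```

```text
the job is handed in; nothing more can be done
None
```

The latch is closed: the loop is hooked behind the keeper, the lever rests past centre on the buffer at about 0.1 rad, the lid is drawn tight, and I handed the job in at about 15 s with the robot clear.

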